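# Index the locked work table to the lapping guide

### The job

Set the valve housing up for lapping: swing the blue locking pawl, by its red knob, out of the notch in the indexing table, turn the table by its upright black handle until the housing's threaded port faces the brass bush of the lapping guide, then swing the pawl back fully home in the notch there so that the table is locked. Leave the tools, tin and other things around the fixture where they are.

Things in the scene. Friction and masses are not known exactly. Their poses are not given: they have to be found in the camera images.
- fixture: steel bed plate of the indexing fixture, 370 x 270 x 12 mm, fixed to the bench. Origin at the middle of its underside, on the bench, under the table's axis; x along its long side, y across, z up. The pawl is on its -y side; the lapping guide stands at the +x or the -x end, 140 mm from the axis, and the tin at the other end
- table_axis (a point): centre of the round steel indexing table (180 mm diameter, top face 67 mm above the bench), on its upright turning axis, at the height of the top face. An aluminium valve housing (top 55 mm above the table) is clamped on it. Four tapered notches, 90 degrees apart, are cut in the rim; each is 25 mm wide at the rim and takes the pawl's tooth when it stands within 4 degrees of it
- index_table (a joint): turn of the table in rad, positive anticlockwise seen from above. About 0 at the start, with the port towards the fixture's +y and the pawl in a notch. The notches stand at the pawl at 0, 1.571, -1.571; +1.571 brings the port to the fixture's -x, -1.571 to its +x. Stiff (0.35 N m): stays where it is left. Cannot turn while the pawl is in
- turn_handle (a point): upright black handle fixed on the table opposite to the port, 20 mm in diameter and 60 mm tall, 68 mm from the table's axis; the point is on the handle's centre line, 33 mm above the table (27 mm below the handle's top). Push or pull it round the axis
- port_mouth (a point): centre of the open end of the housing's dark threaded port (36 mm diameter), 72 mm from the table's axis and 97 mm above the bench. The port points along this point's +y
- guide: lapping guide: grey upright bracket 56 mm wide and 125 mm tall, fixed to the bed plate; origin at the middle of its foot, axes parallel to the fixture's
- guide_bush (a point): centre of the guide's brass bush (33 mm diameter, 34 mm long, bored through), 97 mm above the bench; the bush's bore lies along x and looks at the table's axis
- pawl (a joint): swing of the pawl in rad: 0 is fully home in a notch, it grows as the knob is swung outwards, away from the table (anticlockwise about its pivot, seen from above); stop at 0.42. The tooth is clear of the rim from 0.23. Stays where it is left (about 1.2 N at the knob)
- pawl_pivot (a point): upright pivot of the blue pawl lever, at the fixture's (65, -89) mm, 56 mm above the bench; the lever lies 50 to 62 mm above the bench
- pawl_knob (a point): centre of the red ball knob, 28 mm in diameter, on a 10 mm stem at the end of the pawl lever, 99 mm above the bench, 147 mm from the pivot (at the fixture's (-80, -115) mm when the pawl is home)
- tin: low yellow tin, 60 mm across and 34 mm tall, on the bed plate at the end without the guide; not to be moved
- lap: dark steel lapping tool standing upright, 44 mm across, 140 mm tall, origin under it; not to be moved
- oiler: red oil bottle with a spout, 54 mm across, 150 mm tall, origin under it; not to be moved
- spanner: steel spanner lying on the bench, 160 mm long, 8 mm thick; not to be moved
- brush: wooden brush lying on the bench, 170 mm long, 20 mm thick; not to be moved
- tray: blue open tray, 110 x 150 x 30 mm, with two loose bushes in it; not to be moved

How it is judged:
By the outcome, as a careful person would: the job done as asked, in the order asked, and still so for the second after the job is handed in, with the robot touching nothing.
It also fails if it takes over 61 s, if anything falls off the work surface, if the arm or the gripper's body presses on something with over 40 N, if the wrist force passes 120 N, or if a joint passes its speed limit or range.

### The arm

A 6-joint arm with a two-finger parallel gripper is mounted at the origin on the work surface. World frame = base frame: x ahead of the robot, y to its left, z up, the work surface at z = 0. Lengths are in mm, angles in rad, forces in N, time in s.
With the tool pointing down it reaches from about 350 to 775 mm from the base axis. Payload 7.3 kg.
Tool frame: the origin (TCP) lies at the very end of the fingers, on their centre line; the grasp point (between the pads) lies 19 mm behind it; x points along the fingers, z is the direction in which the jaws open and shut, and the axes are right-handed (so a half turn about x gives the same grasp; the last joint's range is limited). The gripper opens to 92 mm and grips with 3 to 60 N. Pads are 19 mm wide; open, the fingers measure 130 mm over their backs; the gripper's body (75 mm by 190 mm) begins 47 mm behind the grasp point.
Start: joints at [-1.43, 0.342, 1.524, -0, 1.275, -0.146], TCP at [148.537, -503.571, 204.341] pointing down, gripper open.
Joint ranges: [-2.53, 2.53], [-0.77, 2.02], [0.04, 2.7], [-1, 4.14], [0.28, 2.66], [-3.11, 3.11]. Speed limits (rad/s): [2.57, 2.57, 3.14, 3.14, 3.14, 3.14].

### API

Orientations are given as [roll, pitch, yaw] about the fixed x, y, z axes, in that order (R = Rz(yaw) Ry(pitch) Rx(roll)).
In Python, from plant import * gives the robot as it stands.
- The arm moves only by the tool carry_out, never from a script. Its argument "rows" is a list of rows, each a list of 4 numbers: the shift along the world's x, y, z in mm, then the turn about the world's z in degrees. In form: [[x, y, z, twist], ...]. A call has 1 to 20 rows; each row is the pose to reach, as a shift and turn from the pose measured when the call began; what a row does not reach only later rows make up. A row lasts 1/12 s, in which the tool goes at most 41.7 mm and 7.16 degrees, less where a joint would pass 70% of its speed; a pose out of reach is approached as far as the arm can. A call with a gripper value outside its range is refused whole. "hand" is the finger opening in mm, from 0 to 91.8, set as the call begins (left out, the last holds). The fingers move at their own pace and stop on an object; the grip force is fixed at half the most. Time passes only in rows, so rows that repeat a pose let the fingers close. It gives the time, the measured TCP pose, the force and the opening at its end, in the units of the state.
- get_obs(): the state, without advancing time (a new reading comes with each control period).
- capture(name): name is "side" or "top"; returns the picture (400x640x3 uint8, red, green, blue); there is no depth.
- camera_info(name): a dict with "camera_matrix" (3x3 intrinsics, pixels), "pose" (4x4, takes a point from camera to world coordinates). Camera axes: x right, y down, z forward; pixel columns grow to the right and rows downward; lengths in mm; the calibration is good to about 2 mm. A picture is of the moment at which its call begins. camera_info takes no time and is no camera call.
- close_job(): hands the job in, once; it reports no verdict.
The state is a dict: "time": time; "joint_positions": joint angles; "dq": joint speeds; "tau": joint torques, N m; "tool_pos": TCP position; "tcp_rot": TCP orientation; "contact_force": force on the tool from outside, world axes, zero at the start; "moment": the same for the moment, N m; "grip_width": finger opening in mm.
Only numpy, scipy, OpenCV 4.12 (cv2) and the standard library are available. Lean on these libraries where they do the work, as an engineer would, in place of code of your own. Each camera call takes 0.05 s, during which the arm holds its last target. There are 200 camera calls.

## Working session

There is one attempt and no reset: what is moved stays moved. The work goes in short steps, Python scripts to look and compute and a tool call to move; the robot and the scene stay as the last step left them, time stands still between calls to the robot, and variables do not carry over. Pictures are saved under pics/ and viewed, about 8 in all and at most 12, crops included, and the job is handed in when it is done.

Besides the shell and the picture viewer there is one more tool, called after "Call:" by a JSON object that holds its "op" and its "data", one argument or row to a line. carry_out: Moves the arm, as the interface text tells. Its arguments: {"type":"object","properties":{"rows":{"type":"array"},"hand":{"type":"number"}},"required":["rows"]}

```bash
mkdir -p pics
python3 - <<'E'
from plant import *
import cv2
for n in("side","top"):
    cv2.imwrite(f"pics/{n}0.png",capture(n)[:,:,::-1]); i=camera_info(n); print(n,i["camera_matrix"],i["pose"])
print(get_obs())
E
```

```text
side [[396.14959597   0.         323.5351569 ]
 [  0.         396.14959597 200.14393303]
 [  0.           0.           1.        ]] [[-7.00282992e-01 -5.66080083e-01  4.34921913e-01  1.19375586e+02]
 [-7.13798882e-01  5.46944349e-01 -4.37427749e-01  5.45047910e+02]
 [ 9.74105378e-03 -6.16769988e-01 -7.87083156e-01  8.70424524e+02]
 [ 0.00000000e+00  0.00000000e+00  0.00000000e+00  1.00000000e+00]]
top [[490.36658626   0.         317.15575251]
 [  0.         490.36658626 201.23282199]
 [  0.           0.           1.        ]] [[-7.81926998e-04 -9.98788886e-01  4.91950154e-02  5.17029204e+02]
 [-9.99852003e-01 -6.46031006e-05 -1.72036969e-02  1.03022582e+02]
 [ 1.71860394e-02 -4.92011867e-02 -9.98641018e-01  1.17745326e+03]
 [ 0.00000000e+00  0.00000000e+00  0.00000000e+00  1.00000000e+00]]
{'time': 0.1, 'joint_positions': array([-1.43003365e+00,  3.42650713e-01,  1.52491057e+00, -1.95877071e-05,
        1.27541068e+00, -1.46013241e-01]), 'dq': array([-0.00064504, -0.00352962, -0.00308607,  0.00037427, -0.0007019 ,
        0.00043933]), 'tau': array([ 1.50513693e-03, -4.32006776e+01, -2.44692189e+01,  7.19453604e-02,
        5.25599916e-02, -4.16430453e-05]), 'tool_pos': array([ 148.45491418, -503.16343076,  203.71950968]), 'tcp_rot': array([3.0091589 , 1.56941689, 1.72514421]), 'contact_force': array([-0.53570539,  0.04227035, -0.08986632]), 'moment': array([ 0.01900496,  0.01673941, -0.02778874]), 'grip_width': 91.81007765527485}
```

View pics/top0.png

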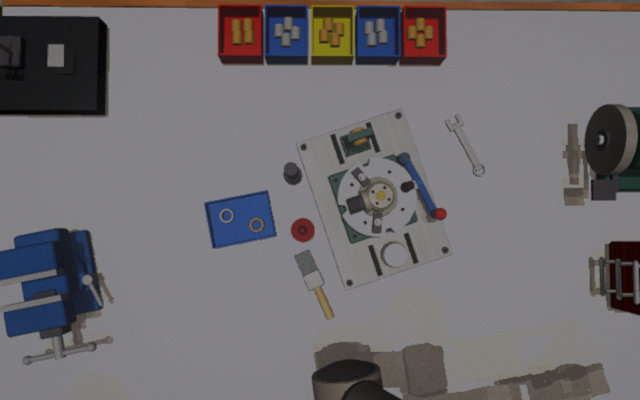

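View pics/side0.png

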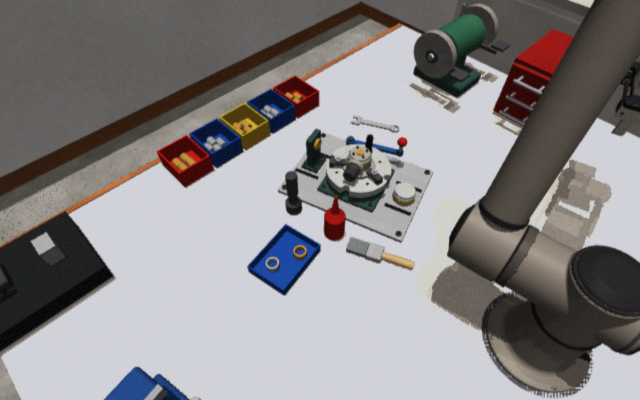

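The top view shows the plate at about (297,143), (402,109), (451,253) and (348,289). The guide is at (357,138), at the +x end, so the turn is -1.571. The red knob is at (440,214), the black handle at (407,187) and the tin at (395,255). Next I enlarge it.

```bash
cat > h.py <<'E'
import numpy as np, cv2
from plant import *
def ray(n,u,v):
    i=camera_info(n);K=i["camera_matrix"];P=i["pose"]
    return P[:3,3],P[:3,:3]@np.linalg.solve(K,[u,v,1.])
def at(n,u,v,z):
    o,d=ray(n,u,v); return (o+d*(z-o[2])/d[2])[:2]
def pix(n,p):
    i=camera_info(n);c=np.linalg.inv(i["pose"])@np.append(p,1.);q=i["camera_matrix"]@c[:3];return q[:2]/q[2]
def crop(n,name,x,y,w,h,s=4):
    im=capture(n)[y:y+h,x:x+w,::-1]; cv2.imwrite(name,cv2.resize(im,None,fx=s,fy=s,interpolation=cv2.INTER_CUBIC))
E
python3 - <<'E'
from h import *
crop("top","pics/t1.png",285,100,190,150)
E
```

```text
(no output)
```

View pics/t1.png

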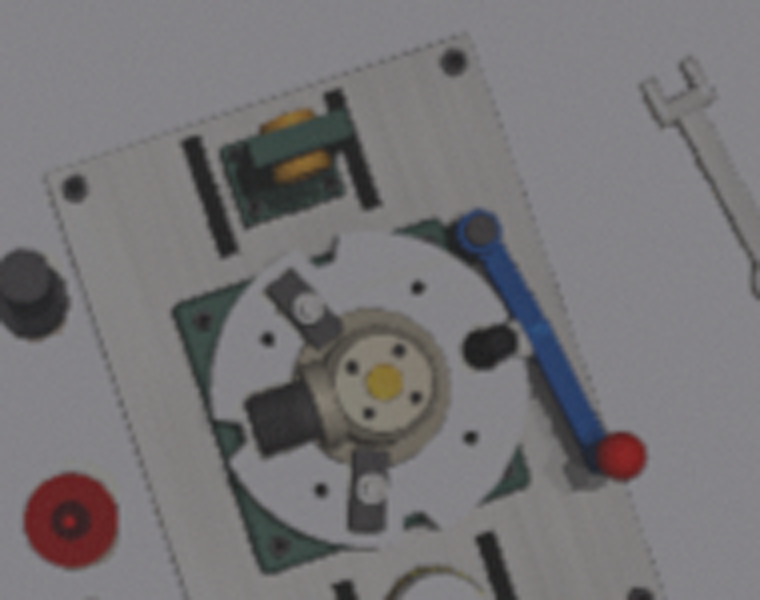

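Crop (4x, offset 285,100) shows: pivot (479,230), knob (621,456), handle from about (480,350) to its top at (500,340), disc centre (369,388), and plate corners (467,33) and (45,175).

Run:
```python
from h import *
f=lambda x,y:(285+x/4-.4,100+y/4-.4)
kn=at("top",*f(621,456),99);pv=at("top",*f(479,230),62);tc=at("top",*f(369,388),67);ha=at("top",*f(500,341),127)
print("knob",kn,"piv",pv,"table",tc,"handle",ha)
c=[at("top",*q,12) for q in [f(467,33),f(45,175),(348,289),(451,253)]];print(np.round(c,1),np.mean(c,0))
# fit fixture pose
src=np.array([[185,-135],[185,135],[-185,135],[-185,-135],[-80,-115],[65,-89],[0,0]],float)
dst=np.array(c+[kn,pv,tc]);w=np.array([1,1,.3,.3,2,2,2])
from scipy.optimize import least_squares
R=lambda a:np.array([[np.cos(a),-np.sin(a)],[np.sin(a),np.cos(a)]])
r=least_squares(lambda p:((src@R(p[2]).T+p[:2]-dst)*w[:,None]).ravel(),[tc[0],tc[1],0.3])
print(r.x,np.round(r.fun.reshape(-1,2),1))
F=lambda x,y:np.round(R(r.x[2])@[x,y]+r.x[:2],1)
print("knob",F(-80,-115),"handle",F(0,-68),"handle end",F(-68,0),"pivot",F(65,-89),"tin",F(-140,0))
a=.35;k=np.array([65,-89])+R(a)@[-145,-26];print("knob out",k,F(*k))
```

```text
knob [ 542.82074532 -186.61125149] piv [ 673.40046533 -116.41565788] table [582.28630236 -51.8469252 ] handle [ 604.14771701 -114.40704038]
[[ 799.7 -120.1]
 [ 713.1  133.8]
 [ 366.9   10.3]
 [ 451.2 -235.4]] [582.72626394 -52.8660267 ]
[ 5.82303139e+02 -5.23025189e+01  3.25938602e-01] [[ 1.  -0.8]
 [ 1.3  1. ]
 [-0.9  1.8]
 [-0.3 -1.2]
 [ 1.  -0.5]
 [-2.   1.2]
 [ 0.  -0.9]]
knob [ 543.3 -186.9] handle [ 604.1 -116.7] handle end [517.9 -74.1] pivot [ 672.4 -115.8] tin [449.7 -97.1]
knob out [ -62.29370037 -163.14387262] [ 575.5 -226.8]
```

Run:
```python
from h import *
from scipy.spatial.transform import Rotation as S
o=get_obs();M=S.from_euler('xyz',o["tcp_rot"]).as_matrix();print(M.round(3)); print("jaw deg",np.degrees(np.arctan2(M[1,2],M[0,2])),o["tool_pos"],np.degrees(o["joint_positions"]))
```

```text
[[-0.     0.959  0.283]
 [ 0.001  0.283 -0.959]
 [-1.     0.    -0.001]]
jaw deg -73.57014940688923 [ 148.47717955 -503.23686961  203.84245684] [-8.19350654e+01  1.96243183e+01  8.73628337e+01  1.21836988e-03
  7.30751887e+01 -8.36526583e+00]
```

Call:
{"op": "carry_out", "data": {
  "rows": [
    [20,16,15,1],
    [50,40,15,2],
    [80,64,15,3],
    [110,88,15,4],
    [140,112,15,5],
    [170,136,15,6],
    [200,160,15,7],
    [230,184,15,8],
    [260,208,15,9],
    [290,232,10,10],
    [320,256,5,11],
    [350,280,0,12],
    [375,300,-10,12.5],
    [390,312,-20,12.5],
    [395,316,-35,12.5],
    [395,316,-50,12.5],
    [395,316,-50,12.5],
    [395,316,-50,12.5]
  ],
  "hand": 60
}}

```text
time: 1.65
tool_pos: [542.9, -186.9, 153.1]
tcp_rot: [-2.755, 1.568, 2.462]
contact_force: [0.1, -0.2, -0.1]
grip_width: 60.1
```

Run:
```python
from h import *
crop("side","pics/s2.png",280,90,190,150)
o=get_obs();print(o["tool_pos"],o["time"],o["contact_force"])
for p in [(543.3,-186.9,99),(604,-116.7,100)]: print(pix("side",p))
```

```text
[ 543.43716954 -187.44652894  154.12403046] 1.7 [-0.05265807  1.0089704   0.70840102]
[401.24612608 141.51972406]
[368.45287432 142.47327754]
```

View pics/s2.png

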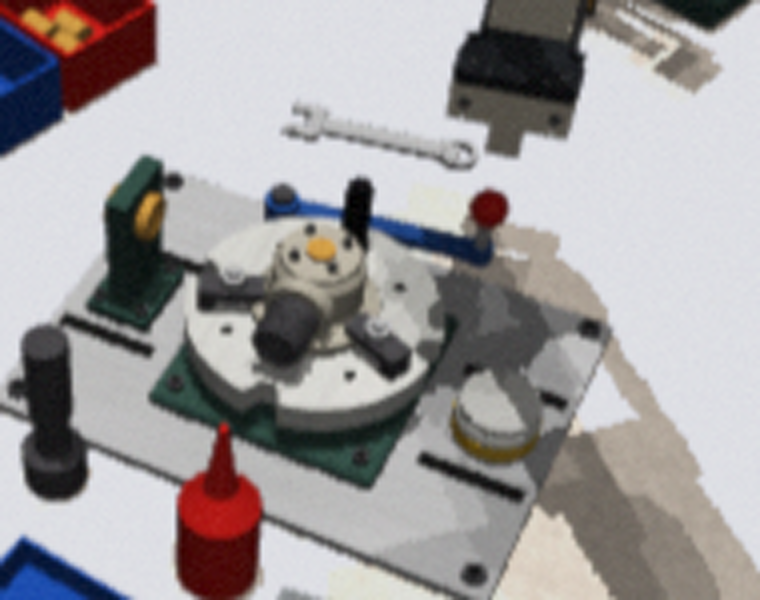

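The side view has the knob at (402,142), against a predicted (401,141.5), so they agree. The fingertips at (503,150) in the crop are above it. I'll descend and grip.

Call:
{"op": "carry_out", "data": {
  "rows": [
    [0,0,-20,0],
    [0,0,-40,0],
    [0,0,-60,0],
    [0,0,-74,0],
    [0,0,-74,0],
    [0,0,-74,0]
  ]
}}

```text
time: 2.2
tool_pos: [543.5, -188.0, 80.9]
tcp_rot: [2.885, 1.57, 1.818]
contact_force: [0.2, 0.9, 0.9]
grip_width: 59.8
```

Call:
{"op": "carry_out", "data": {
  "rows": [
    [0,0,0,0],
    [0,0,0,0],
    [0,0,0,0],
    [0,0,0,0],
    [0,0,0,0],
    [0,0,0,0],
    [0,0,0,0],
    [0,0,0,0]
  ],
  "hand": 0
}}

```text
time: 2.87
tool_pos: [543.5, -187.8, 81.1]
tcp_rot: [2.937, 1.57, 1.87]
contact_force: [-1.3, 1.5, 2.6]
grip_width: 23.2
```

Run:
```python
import numpy as np
p=np.array([672.4,-115.8]);k=np.array([543.3,-186.9])-p
for a in np.arange(0,.43,.04):
    c,s=np.cos(a),np.sin(a);print(round(a,2),np.round(np.array([[c,-s],[s,c]])@k-k,1),round(np.degrees(a),1))
```

```text
0.0 [0. 0.] 0.0
0.04 [ 2.9 -5.1] 2.3
0.08 [  6.1 -10.1] 4.6
0.12 [  9.4 -14.9] 6.9
0.16 [ 13.  -19.7] 9.2
0.2 [ 16.7 -24.2] 11.5
0.24 [ 20.6 -28.6] 13.8
0.28 [ 24.7 -32.9] 16.0
0.32 [ 28.9 -37. ] 18.3
0.36 [ 33.3 -40.9] 20.6
0.4 [ 37.9 -44.7] 22.9
```

Call:
{"op": "carry_out", "data": {
  "rows": [
    [0,0,0,0],
    [0,0,0,0],
    [0,0,0,0]
  ]
}}

```text
time: 3.12
tool_pos: [543.5, -187.8, 81.1]
tcp_rot: [2.966, 1.57, 1.899]
contact_force: [-0.1, 0.7, 2.0]
grip_width: 22.8
```

Run:
```python
from h import *
a=cv2.resize(capture("side")[100:200,330:455,::-1],None,fx=3.2,fy=3.2,interpolation=cv2.INTER_CUBIC)
b=cv2.resize(capture("top")[150:250,380:505,::-1],None,fx=3.2,fy=3.2,interpolation=cv2.INTER_CUBIC)
cv2.imwrite("pics/g3.png",np.hstack([a,b]))
```

```text
(no output)
```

View pics/g3.png

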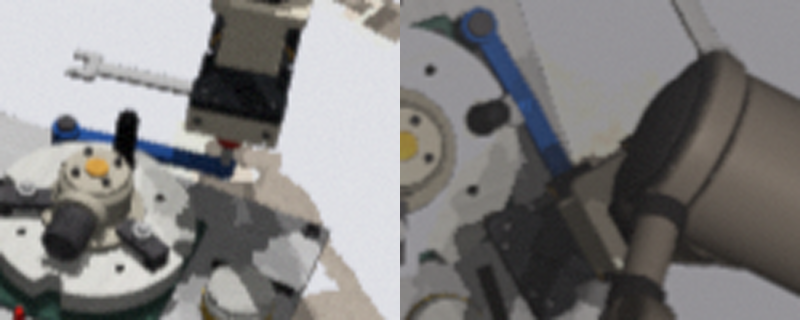

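The knob is between the fingers, with a bit of red visible at (230,142). Now I swing it outward along the arc.

Call:
{"op": "carry_out", "data": {
  "rows": [
    [1.5,-2.5,0,1.1],
    [2.9,-5.1,0,2.3],
    [4.5,-7.6,0,3.4],
    [6.1,-10.1,0,4.6],
    [9.4,-14.9,0,6.9],
    [13,-19.7,0,9.2],
    [16.7,-24.2,0,11.5],
    [20.6,-28.6,0,13.8],
    [24.7,-32.9,0,16],
    [28.9,-37,0,18.3],
    [33.3,-40.9,0,20.6],
    [33.3,-40.9,0,20.6],
    [33.3,-40.9,0,20.6],
    [33.3,-40.9,0,20.6]
  ]
}}

```text
time: 4.38
tool_pos: [577.4, -228.4, 81.1]
tcp_rot: [1.717, 1.57, 1.009]
contact_force: [4.3, 3.1, 0.4]
grip_width: 22.9
```

Call:
{"op": "carry_out", "data": {
  "rows": [
    [0,0,0,0],
    [0,0,0,0],
    [0,0,0,0],
    [0,0,0,0],
    [0,0,0,0],
    [0,0,0,0]
  ],
  "hand": 60
}}

```text
time: 4.88
tool_pos: [577.1, -228.6, 81.0]
tcp_rot: [2.0, 1.57, 1.292]
contact_force: [0.1, -0.2, 0.1]
grip_width: 57.4
```

Call:
{"op": "carry_out", "data": {
  "rows": [
    [0,0,20,0],
    [0,0,40,0],
    [0,0,60,0],
    [0,0,80,0],
    [0,0,80,0],
    [0,0,80,0]
  ]
}}

```text
time: 5.38
tool_pos: [577.6, -228.9, 161.9]
tcp_rot: [0.58, 1.568, -0.128]
contact_force: [-0.3, -0.1, 1.7]
grip_width: 60.2
```

Run:
```python
from h import *
from scipy.spatial.transform import Rotation as S
im=capture("side")
a=cv2.resize(im[90:220,300:460,::-1],None,fx=4,fy=4,interpolation=cv2.INTER_CUBIC)
cv2.imwrite("pics/s4.png",a)
o=get_obs();M=S.from_euler('xyz',o["tcp_rot"]).as_matrix();print(np.degrees(np.arctan2(M[1,2],M[0,2])),o["tool_pos"])
print(pix("side",(576.6,-227.8,99)))
```

```text
-40.575762491933716 [ 576.89207744 -228.54321018  160.59395815]
[401.08142691 128.90576314]
```

View pics/s4.png

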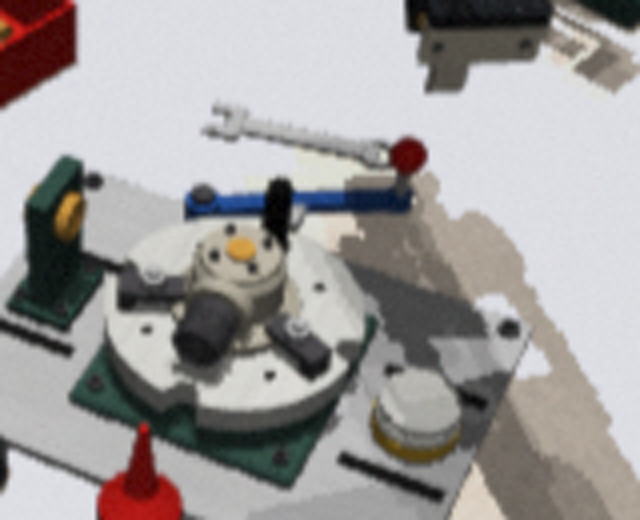

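Pawl is out: the knob at (402,128.7) matches the 0.36 rad prediction. Next I go over the handle with the jaws tangential.

Call:
{"op": "carry_out", "data": {
  "rows": [
    [2,8,0,5],
    [5,20,0,10],
    [8,32,0,16],
    [11,44,0,22],
    [14,56,0,28],
    [17,70,0,34],
    [20,84,0,40],
    [23,96,0,46],
    [25,106,0,52],
    [27,112,0,57],
    [27,112.5,0,59.3],
    [27,112.5,-20,59.3],
    [27,112.5,-45,59.3],
    [27,112.5,-60,59.3],
    [27,112.5,-76,59.3],
    [27,112.5,-76,59.3],
    [27,112.5,-76,59.3],
    [27,112.5,-76,59.3]
  ]
}}

```text
time: 6.93
tool_pos: [604.0, -116.1, 84.7]
tcp_rot: [2.375, 1.57, 2.702]
contact_force: [0.1, 0.2, -0.1]
grip_width: 60.2
```

Call:
{"op": "carry_out", "data": {
  "rows": [
    [0,0,0,0],
    [0,0,0,0],
    [0,0,0,0],
    [0,0,0,0],
    [0,0,0,0],
    [0,0,0,0],
    [0,0,0,0],
    [0,0,0,0],
    [0,0,0,0],
    [0,0,0,0]
  ],
  "hand": 0
}}

```text
time: 7.77
tool_pos: [604.4, -116.1, 84.9]
tcp_rot: [1.144, 1.57, 1.47]
contact_force: [3.3, -0.0, 0.3]
grip_width: 18.3
```

Run:
```python
from h import *
o=get_obs();p=o["tool_pos"];print(p,o["grip_width"])
c=np.array([582.3,-52.3]);k=p[:2]-c;print(np.hypot(*k),np.degrees(np.arctan2(k[1],k[0])))
for a in list(range(5,91,5)):
    t=-np.radians(a);R=np.array([[np.cos(t),-np.sin(t)],[np.sin(t),np.cos(t)]]);print(list(np.round(R@k-k,1)),-a)
```

```text
[ 604.43758679 -116.05059078   84.88787948] 18.303274910941248
67.48489144720345 -70.85028653641936
[np.float64(-5.6), np.float64(-1.7)] -5
[np.float64(-11.4), np.float64(-2.9)] -10
[np.float64(-17.3), np.float64(-3.6)] -15
[np.float64(-23.1), np.float64(-3.7)] -20
[np.float64(-29.0), np.float64(-3.4)] -25
[np.float64(-34.8), np.float64(-2.5)] -30
[np.float64(-40.6), np.float64(-1.2)] -35
[np.float64(-46.2), np.float64(0.7)] -40
[np.float64(-51.6), np.float64(3.0)] -45
[np.float64(-56.7), np.float64(5.8)] -50
[np.float64(-61.7), np.float64(9.1)] -55
[np.float64(-66.3), np.float64(12.7)] -60
[np.float64(-70.6), np.float64(16.7)] -65
[np.float64(-74.5), np.float64(21.1)] -70
[np.float64(-78.0), np.float64(25.9)] -75
[np.float64(-81.1), np.float64(30.9)] -80
[np.float64(-83.7), np.float64(36.1)] -85
[np.float64(-85.9), np.float64(41.6)] -90
```

Call:
{"op": "carry_out", "data": {
  "rows": [
    [-5.6,-1.7,0,-5],
    [-11.4,-2.9,0,-10],
    [-17.3,-3.6,0,-15],
    [-23.1,-3.7,0,-20],
    [-29,-3.4,0,-25],
    [-34.8,-2.5,0,-30],
    [-40.6,-1.2,0,-35],
    [-46.2,0.7,0,-40],
    [-51.6,3,0,-45],
    [-56.7,5.8,0,-50],
    [-61.7,9.1,0,-55],
    [-66.3,12.7,0,-60],
    [-70.6,16.7,0,-65],
    [-74.5,21.1,0,-70],
    [-78,25.9,0,-75],
    [-81.1,30.9,0,-80],
    [-83.7,36.1,0,-85],
    [-85.9,41.6,0,-90],
    [-86,41.8,0,-90.3],
    [-86,41.8,0,-90.3]
  ]
}}

```text
time: 9.43
tool_pos: [517.1, -73.6, 84.8]
tcp_rot: [-2.278, 1.568, 2.758]
contact_force: [-4.4, 2.8, 4.3]
grip_width: 18.5
```

Call:
{"op": "carry_out", "data": {
  "rows": [
    [0,0,0,0],
    [0,0,0,0],
    [0,0,0,0]
  ]
}}

```text
time: 9.68
tool_pos: [517.0, -73.6, 84.8]
tcp_rot: [-2.328, 1.568, 2.71]
contact_force: [-2.2, 1.4, 2.7]
grip_width: 18.7
```

Run:
```python
from h import *
from scipy.spatial.transform import Rotation as S
o=get_obs();p=o["tool_pos"];M=S.from_euler('xyz',o["tcp_rot"]).as_matrix();print(p,o["contact_force"],o["grip_width"],np.degrees(np.arctan2(M[1,2],M[0,2])))
k=p[:2]-[582.3,-52.3];print(np.hypot(*k),np.degrees(np.arctan2(k[1],k[0])))
```

```text
[517.02819337 -73.64894148  84.82872088] [-2.19934476  1.35173575  2.66852897] 18.68047812459239 -71.36627548573314
68.67449339235016 -161.88824217131008
```

Call:
{"op": "carry_out", "data": {
  "rows": [
    [0,0,0,0],
    [0,0,0,0],
    [0,0,0,0],
    [0,0,0,0],
    [0,0,0,0],
    [0,0,0,0]
  ],
  "hand": 60
}}

```text
time: 10.18
tool_pos: [517.1, -73.7, 84.8]
tcp_rot: [-2.328, 1.568, 2.709]
contact_force: [-0.1, 0.6, 0.6]
grip_width: 53.9
```

Call:
{"op": "carry_out", "data": {
  "rows": [
    [0,0,20,0],
    [0,0,40,0],
    [0,0,60,0],
    [0,0,76,0],
    [6,-15,76,4],
    [14,-35,76,9],
    [22,-57,76,14],
    [30,-78,76,19],
    [38,-100,76,24],
    [46,-122,76,28],
    [54,-142,76,30.8],
    [60,-155,76,30.8],
    [60,-155,76,30.8],
    [60,-155,76,30.8]
  ]
}}

```text
time: 11.35
tool_pos: [576.8, -228.9, 160.3]
tcp_rot: [-2.527, 1.567, 3.047]
contact_force: [0.2, 0.5, -0.1]
grip_width: 59.7
```

Run:
```python
from h import *
a=cv2.resize(capture("side")[90:220,295:455,::-1],None,fx=2.5,fy=2.5,interpolation=cv2.INTER_CUBIC)
b=cv2.resize(capture("top")[130:260,310:470,::-1],None,fx=2.5,fy=2.5,interpolation=cv2.INTER_CUBIC)
cv2.imwrite("pics/s5.png",np.hstack([a,b]))
print(get_obs()["tool_pos"],pix("side",(517.9,-74.1,127)),pix("side",(576.6,-227.8,99)))
```

```text
[ 576.71068072 -227.77510627  160.64230633] [383.43138359 159.45724899] [401.08142691 128.90576314]
```

View pics/s5.png

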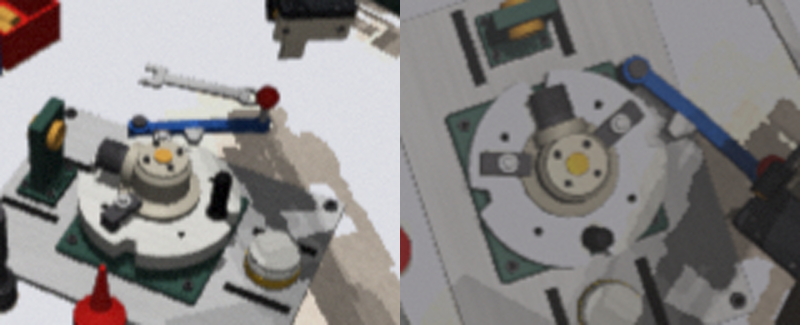

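The table is turned: the port points at the bush, with port (547,100), handle (598,238) and bush (517,30) in the right-hand panel. The knob is unmoved. I'll re-grip it and swing it home.

Call:
{"op": "carry_out", "data": {
  "rows": [
    [0,0,-20,0],
    [0,0,-40,0],
    [0,0,-60,0],
    [0,0,-79,0],
    [0,0,-79,0],
    [0,0,-79,0]
  ]
}}

```text
time: 11.95
tool_pos: [576.2, -226.6, 81.4]
tcp_rot: [-2.704, 1.565, 2.872]
contact_force: [0.1, -0.2, -0.2]
grip_width: 60.2
```

Call:
{"op": "carry_out", "data": {
  "rows": [
    [0,0,0,0],
    [0,0,0,0],
    [0,0,0,0],
    [0,0,0,0],
    [0,0,0,0],
    [0,0,0,0],
    [0,0,0,0],
    [0,0,0,0],
    [0,0,0,0],
    [0,0,0,0]
  ],
  "hand": 0
}}

```text
time: 12.78
tool_pos: [576.4, -226.9, 81.6]
tcp_rot: [-2.636, 1.566, 2.94]
contact_force: [1.1, -0.7, 0.9]
grip_width: 22.3
```

Call:
{"op": "carry_out", "data": {
  "rows": [
    [-4.4,3.9,0,-2.3],
    [-8.6,8,0,-4.6],
    [-12.7,12.3,0,-6.8],
    [-16.6,16.7,0,-9.1],
    [-20.3,21.2,0,-11.4],
    [-23.9,26,0,-13.7],
    [-27.2,30.8,0,-16],
    [-29,33.3,0,-17.2],
    [-30.4,35.8,0,-18.3],
    [-31.9,38.3,0,-19.5],
    [-33.3,40.9,0,-20.6],
    [-33.3,40.9,0,-20.6],
    [-33.3,40.9,0,-20.6]
  ]
}}

```text
time: 13.87
tool_pos: [542.8, -185.6, 81.6]
tcp_rot: [-2.652, 1.565, 2.565]
contact_force: [-1.3, 0.5, 2.1]
grip_width: 22.0
```

Call:
{"op": "carry_out", "data": {
  "rows": [
    [-0.5,1,0,0],
    [-1,2,0,0],
    [-1.5,2.8,0,0],
    [-2,3.5,0,0],
    [-2,3.5,0,0],
    [-2,3.5,0,0]
  ]
}}

```text
time: 14.37
tool_pos: [542.7, -185.2, 81.8]
tcp_rot: [-0.689, 1.569, -1.756]
contact_force: [4.1, -11.3, -4.9]
grip_width: 22.2
```

Call:
{"op": "carry_out", "data": {
  "rows": [
    [-1,2,0,0],
    [-2,4,0,0],
    [-3,6,0,0],
    [-3,6,0,0],
    [-3,6,0,0],
    [-3,6,0,0]
  ]
}}

```text
time: 14.87
tool_pos: [542.9, -185.0, 83.1]
tcp_rot: [0.087, 1.557, -0.98]
contact_force: [7.1, -19.1, -3.6]
grip_width: 20.4
```

Call:
{"op": "carry_out", "data": {
  "rows": [
    [0,0,0,0],
    [0,0,0,0],
    [0,0,0,0],
    [0,0,0,0],
    [0,0,0,0],
    [0,0,0,0]
  ],
  "hand": 60
}}

```text
time: 15.37
tool_pos: [542.8, -184.4, 82.9]
tcp_rot: [0.07, 1.558, -0.996]
contact_force: [-0.1, 0.3, -0.3]
grip_width: 55.9
```

Call:
{"op": "carry_out", "data": {
  "rows": [
    [0,0,20,0],
    [0,0,40,0],
    [0,0,60,0],
    [0,0,80,0],
    [0,-20,100,0],
    [0,-50,120,0],
    [-10,-80,130,0],
    [-30,-110,130,0],
    [-50,-140,130,0],
    [-70,-170,130,0],
    [-90,-200,130,0],
    [-90,-200,130,0]
  ]
}}

```text
time: 16.37
tool_pos: [449.2, -389.3, 212.6]
tcp_rot: [-0.099, 1.557, -1.17]
contact_force: [-0.2, -0.2, -1.3]
grip_width: 59.7
```

Run:
```python
from h import *
im=capture("top")
b=cv2.resize(im[100:250,285:475,::-1],None,fx=4,fy=4,interpolation=cv2.INTER_CUBIC)
cv2.imwrite("pics/f6.png",b)
def blob(i,x0,y0,x1,y1):
    r=i[y0:y1,x0:x1].astype(int);m=(r[...,0]>80)&(r[...,0]>2*r[...,1])&(r[...,0]>2*r[...,2]);y,x=np.nonzero(m);return x.mean()+x0,y.mean()+y0,m.sum()
print("knob top now",blob(im,420,190,470,235),"start",blob(cv2.imread("pics/top0.png")[:,:,::-1],420,190,470,235))
s=capture("side")
print("side now",blob(s,385,120,420,160),"start",blob(cv2.imread("pics/side0.png")[:,:,::-1],385,120,420,160))
```

```text
knob top now (np.float64(440.4021739130435), np.float64(213.32608695652175), np.int64(92)) start (np.float64(440.0108695652174), np.float64(213.51086956521738), np.int64(92))
side now (np.float64(402.01724137931035), np.float64(141.01724137931035), np.int64(58)) start (np.float64(401.98214285714283), np.float64(141.28571428571428), np.int64(56))
```

View pics/f6.png

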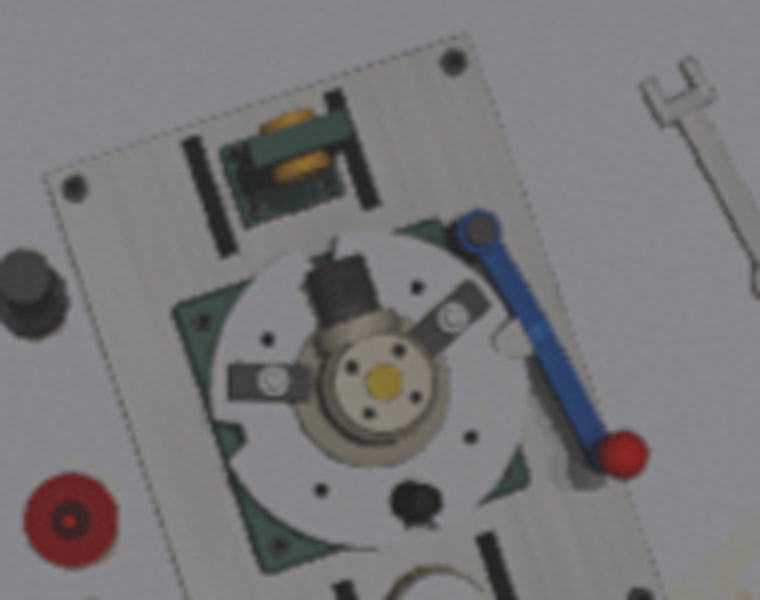

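The knob is within about 1 mm of its start pixel, but both views lean outward (about 0.007 rad). I'll give it one firm push from outside with closed fingers.

Call:
{"op": "carry_out", "data": {
  "rows": [
    [20,28,0,0],
    [40,56,0,0],
    [60,84,0,0],
    [80,112,0,0],
    [100,140,0,0],
    [116,163,0,0],
    [116,163,-25,0],
    [116,163,-50,0],
    [116,163,-75,0],
    [116,163,-100,0],
    [116,163,-127,0],
    [116,163,-127,0],
    [116,163,-127,0]
  ],
  "hand": 0
}}

```text
time: 17.55
tool_pos: [567.7, -220.3, 84.8]
tcp_rot: [-0.037, 1.561, -1.104]
contact_force: [0.3, -0.4, 1.5]
grip_width: 0.5
```

Call:
{"op": "carry_out", "data": {
  "rows": [
    [-1.5,2.6,0,0],
    [-3,5.3,0,0],
    [-4.3,7.9,0,0],
    [-5,9.2,0,0],
    [-5.5,10,0,0],
    [-5.5,10,0,0],
    [-5.5,10,0,0]
  ]
}}

```text
time: 18.13
tool_pos: [562.2, -210.4, 85.2]
tcp_rot: [-0.003, 1.561, -1.07]
contact_force: [1.0, -1.0, 0.5]
grip_width: 0.3
```

Call:
{"op": "carry_out", "data": {
  "rows": [
    [-4,-2,0,0],
    [-4.5,-1,0,0],
    [-5,0,0,0],
    [-5.5,1,0,0],
    [-6,1.6,0,0],
    [-6.4,2.4,0,0],
    [-6.4,2.4,0,0],
    [-6.4,2.4,0,0]
  ]
}}

```text
time: 18.8
tool_pos: [555.9, -207.9, 85.2]
tcp_rot: [-0.002, 1.561, -1.069]
contact_force: [-1.3, -1.3, -0.7]
grip_width: 0.2
```

Call:
{"op": "carry_out", "data": {
  "rows": [
    [-0.5,0.9,0,0],
    [-1,1.8,0,0],
    [-1.5,2.6,0,0],
    [-1.9,3.5,0,0],
    [-1.9,3.5,0,0]
  ]
}}

```text
time: 19.22
tool_pos: [553.9, -204.2, 85.2]
tcp_rot: [-0.009, 1.561, -1.076]
contact_force: [-0.1, 0.2, 0.0]
grip_width: 0.5
```

Call:
{"op": "carry_out", "data": {
  "rows": [
    [-0.5,0.9,0,0],
    [-1,1.8,0,0],
    [-1.5,2.6,0,0],
    [-1.9,3.5,0,0],
    [-1.9,3.5,0,0]
  ]
}}

```text
time: 19.63
tool_pos: [551.9, -200.5, 85.2]
tcp_rot: [-0.011, 1.561, -1.077]
contact_force: [-0.5, 0.2, -0.1]
grip_width: 0.2
```

Run:
```python
from h import *
a=cv2.resize(capture("side")[100:175,350:450,::-1],None,fx=8,fy=8,interpolation=cv2.INTER_CUBIC)
cv2.imwrite("pics/p7.png",a)
```

```text
(no output)
```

View pics/p7.png

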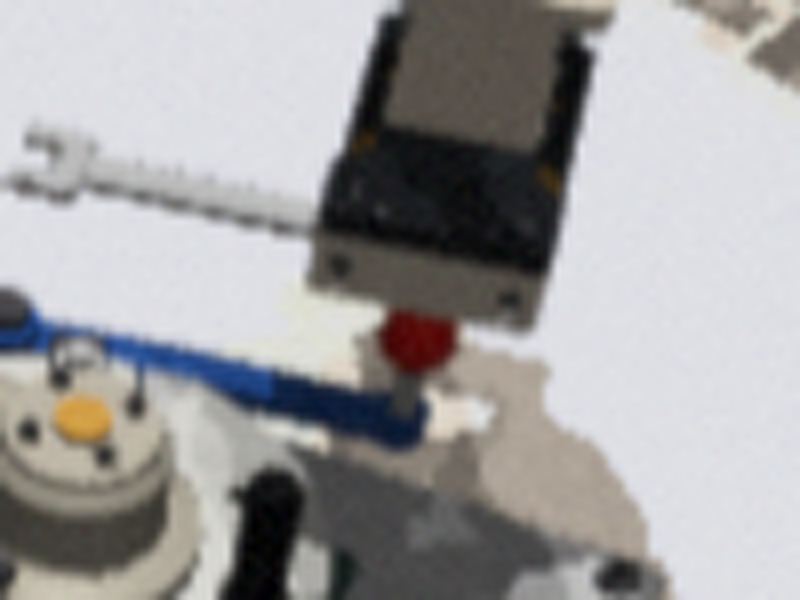

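The knob at (419,335) is clear in front of the fingers, which are behind it. I'll keep going gently.

Call:
{"op": "carry_out", "data": {
  "rows": [
    [-0.5,0.9,0,0],
    [-1,1.8,0,0],
    [-1.5,2.6,0,0],
    [-1.9,3.5,0,0],
    [-1.9,3.5,0,0]
  ]
}}

```text
time: 20.1
tool_pos: [550.6, -197.8, 85.6]
tcp_rot: [0.044, 1.559, -1.022]
contact_force: [2.3, -4.2, 0.2]
grip_width: 0.6
```

Contact. I'll press harder.

Call:
{"op": "carry_out", "data": {
  "rows": [
    [-2,3.5,0,0],
    [-4,7,0,0],
    [-5,9,0,0],
    [-5,9,0,0],
    [-5,9,0,0]
  ]
}}

```text
time: 20.52
tool_pos: [548.9, -192.5, 88.7]
tcp_rot: [0.209, 1.548, -0.858]
contact_force: [4.1, -10.9, 8.5]
grip_width: 0.2
```

Call:
{"op": "carry_out", "data": {
  "rows": [
    [3,-5,0,0],
    [8,-14,0,0],
    [15,-27,0,0],
    [22,-40,0,0],
    [22,-40,25,0],
    [22,-40,60,0],
    [10,-70,100,0],
    [-20,-105,120,0],
    [-40,-140,120,0],
    [-60,-170,120,0],
    [-80,-195,120,0],
    [-80,-195,120,0]
  ]
}}

```text
time: 21.52
tool_pos: [464.4, -393.0, 208.0]
tcp_rot: [0.096, 1.549, -0.977]
contact_force: [0.2, -0.5, 0.4]
grip_width: 0.1
```

Run:
```python
from h import *
def blob(i,x0,y0,x1,y1):
    r=i[y0:y1,x0:x1].astype(int);m=(r[...,0]>80)&(r[...,0]>2*r[...,1])&(r[...,0]>2*r[...,2]);y,x=np.nonzero(m);return x.mean()+x0,y.mean()+y0,m.sum()
im=[capture("top") for _ in range(4)]+[cv2.imread("pics/top0.png")[:,:,::-1]]
for i in im: print("top",blob(i,420,190,470,235))
s=[capture("side") for _ in range(4)]+[cv2.imread("pics/side0.png")[:,:,::-1]]
for i in s: print("side",blob(i,385,120,420,160))
o=get_obs();print(o["tool_pos"],o["tcp_rot"],o["time"])
t=cv2.resize(im[3][100:250,285:475,::-1],None,fx=4,fy=4,interpolation=cv2.INTER_CUBIC)
cv2.imwrite("pics/f8.png",t)
```

```text
top (np.float64(440.03125), np.float64(213.52083333333334), np.int64(96))
top (np.float64(440.0), np.float64(213.5), np.int64(94))
top (np.float64(440.0), np.float64(213.44210526315788), np.int64(95))
top (np.float64(440.0), np.float64(213.5), np.int64(94))
top (np.float64(440.0108695652174), np.float64(213.51086956521738), np.int64(92))
side (np.float64(401.9824561403509), np.float64(141.35087719298247), np.int64(57))
side (np.float64(401.9824561403509), np.float64(141.35087719298247), np.int64(57))
side (np.float64(401.9655172413793), np.float64(141.41379310344828), np.int64(58))
side (np.float64(401.94642857142856), np.float64(141.28571428571428), np.int64(56))
side (np.float64(401.98214285714283), np.float64(141.28571428571428), np.int64(56))
[ 469.77700742 -386.32227857  208.46509753] [ 0.21715313  1.54816576 -0.84757342] 21.9167
```

View pics/f8.png

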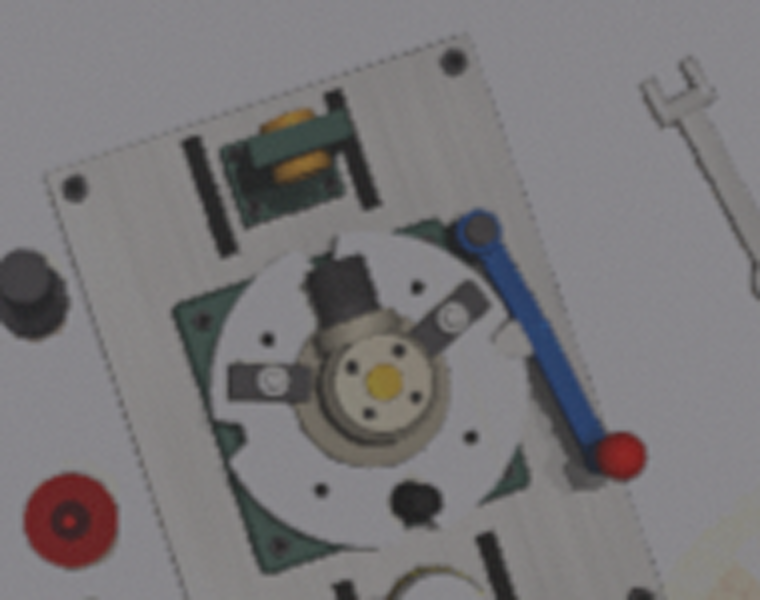

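The push seated the pawl: the knob is back at exactly its start pixel in both views (top 440.0,213.5; side 402.0,141.3). In the top crop the port faces the bush, the handle is toward the tin, and the other things look unmoved. The arm is clear, so I'm handing the job in.

```bash
python3 -c "
from plant import *
print(close_job())"
```

```text
the job is handed in; nothing more can be done
None
```

The valve housing is set up for lapping, and I handed the job in at about 22 s of the 61 s allowed.

- **What I did:** I swung the pawl out about 0.36 rad by its red knob, turned the table about -90° by the black handle so the port faces the bush at the +x end, and swung the pawl back into the notch.
- **Pawl check:** After the first swing home, both cameras showed the knob about 1 mm (0.007 rad) short of its starting position. I pushed it again from outside with closed fingers. It is now back at its starting pixel in both views, to within about 0.1 px.
- **That push was not clean:** The fingers rode up on the ball by about 3 mm, with about 14 N at the wrist. The highest force reading during the job was about 21 N, from the first push home.
- **Port and surroundings:** The last top picture shows the port facing the bush and the handle toward the tin. The lap, oiler and spanner look unmoved, and so does the part of the tin in the crop. The brush and tray were outside that crop, and I did not check them at the end.
- **Not checked:** I did not tug on the table to test the lock. That the table is locked rests on the knob position.
- **Odd reading:** The gripper read about 22–23 mm on the 28 mm knob and 18 mm on the 20 mm handle. I put this down to soft pads, and neither grip slipped noticeably.

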